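Start and run home the brass wing nut of a bench-pin clamp

TASK

The brass wing nut that holds down the jeweller's bench pin is only perched on its stud. Turn it backward (counter-clockwise seen from above) until its wings line up with the two red marks and it drops onto the thread start, then turn it forward (clockwise) until it has run down fully home on its washer, and let go. Leave the dark steel wing nut on the other clamp as it is.

Things in the scene. Friction and masses are not known exactly. Their poses are not given: they have to be found in the camera images.
- brass_nut_grip (a point): Brass wing nut, 0.2 kg: hub 51 mm wide, 32 mm high; on it one upright wing plate 12 mm thick, 68 mm long, 34 mm high. Point on the axis, in the plate, 12 mm below its top, 22 mm above the hub: grip here across the 12 mm from above. x along the wings, z up. Point 109.5 mm above the table perched (level ledge), 99.5 dropped on the thread start, 94 home. Tightly gripped, it must be lowered.
- clamp: Clamp of the brass nut: fixed dark wood block 130 x 80 mm, pale slotted bench pin on it, steel washer (60 mm wide, top 40 mm above the table) round the upright stud. Origin on the table on the stud's axis, z up, x through both red marks. The nut has 1.5 mm side play on the stud. At the start its wings stand 30 to 55 degrees clockwise of the marks; turned forward there it only meets a stop, at 78.
- red_mark (a point): One of two red marks (13 x 6 mm) either side of the washer, 39.5 mm out from the stud. Wings within 10 degrees of the marks' line: the nut can drop 10 mm; a stop bars going back over 13 degrees past. Then clockwise: level for 9 degrees, then 6.3 mm down per radian, home on the washer 60 degrees from the marks (5.5 mm lower); a stop at 78 degrees. The thread has 3 mm upward play.
- steel_wing_tip (a point): End of one wing of the other nut: dark steel, same shape, already tight on a second clamp like the first but with a browner bench pin; to be left as it is. The point is 28 mm out from that nut's axis and 94 mm above the table; its x axis points outward along the wing.
Not all that is in view belongs to the job. Leave any blue look-alike of the part that bears brass_nut_grip alone.

How it is judged:
On the way:
1. the brass nut, turned back to the marks, has dropped onto the thread start (z of brass_nut_grip in the frame of clamp between 0.097 and 0.103 m and angle between the x axis of brass_nut_grip and the x axis of clamp, either way round below 0.4 rad and horizontal distance between brass_nut_grip and clamp below 0.006 m), for 0.1 s.
At the end, for the whole second after the job is handed in: the brass nut is home on its washer (grip point within 2 mm of its home height of 94 mm and within 6 mm of the stud's axis), its wings more than 37 degrees off the line of the marks, upright within 6 degrees and at rest (z of brass_nut_grip in the frame of clamp below 0.096 m and angle between the x axis of brass_nut_grip and the x axis of clamp, either way round above 0.65 rad and horizontal distance between brass_nut_grip and clamp below 0.006 m and angle between brass_nut_grip's own z axis and vertical below 0.1 rad and linear speed of brass_nut below 0.02 m/s); the robot touches nothing.
It fails at once if the steel wing nut is turned (its wing tip moves more than 10 mm) (distance of steel_wing_tip from where it was at the start of the episode above 0.01 m).
It also fails if it takes over 32 s, if anything falls off the work surface, if the arm or the gripper's body presses on something with over 40 N, if the wrist force passes 120 N, or if a joint passes its speed limit or range.

ROBOT

A 7-joint arm with a two-finger parallel gripper is mounted at the origin on the work surface. World frame = base frame: x ahead of the robot, y to its left, z up, the work surface at z = 0. Lengths are in m, angles in rad, forces in N, time in s.
With the tool pointing down it reaches from about 0.4 to 0.9 m from the base axis. Payload 5.5 kg.
Tool frame: the origin (TCP) lies at the very end of the fingers, on their centre line; the grasp point (between the pads) lies 19 mm behind it; z points along the fingers, x is the direction in which the jaws open and shut, and the axes are right-handed (so a half turn about z gives the same grasp; the last joint's range is limited). The gripper opens to 92 mm and grips with 3 to 60 N. Pads are 19 mm wide; open, the fingers measure 130 mm over their backs; the gripper's body (75 mm by 190 mm) begins 47 mm behind the grasp point.
Start: joints at [-1.019, 0.501, -0.427, 1.55, 0.221, 1.138, -0.21], TCP at [0.185, 0.623, 0.196] pointing down, gripper open.
Joint ranges: [-2.88, 2.88], [-0.31, 2.03], [-1.54, 1.56], [0.2, 2.42], [-1.41, 4.55], [0.19, 2.02], [-2.57, 2.57]. Speed limits (rad/s): [2.57, 2.57, 3.14, 3.14, 3.14, 3.14, 3.14].

INTERFACE

Orientations are given as a 3x3 rotation matrix whose columns are the frame's x, y, z axes.
In Python, from plant import ctrl gives the robot as it stands. The module is installed in compiled form; this text tells all that it offers.
- The arm moves only by the tool carry_out, never from a script. Its argument "deltas" is a list of rows, each a list of 6 numbers: the shift along the tool's x, y, z in cm, then the turn, a rotation vector about the tool's x, y, z in rad. A call has 1 to 8 rows; each row shifts and turns the commanded pose from where the row before left it, along the tool's axes as they then stand; what a row does not reach is not made up. A row lasts 1/12 s, in which the tool goes at most 41.7 mm and 7.16 degrees, less where a joint would pass 70% of its speed; a pose out of reach is approached as far as the arm can. A call with a gripper value outside its range is refused whole. "gripper" is the gripper's target within -1 to 1 (shut at 1, half-way at 0, fully open at -1), set as the call begins (left out, the last holds). The fingers move at their own pace and stop on an object; "newtons" is the grip in N (left out, the last holds). Time passes only in rows, so rows that do not move let the fingers close. It gives the time, the measured TCP pose, the force and the opening at its end, in the units of the state.
- ctrl.get_state(): the state, without advancing time (a new reading comes with each control period).
- ctrl.snapshot(name): name is "side" or "top" or "wrist"; returns (picture, depth): 384x512x3 uint8, red, green, blue; 384x512 float32, m along the optical axis (not along the pixel's ray), 0 where there is no reading.
- ctrl.get_calibration(name): a dict with "fov_y" (degrees; the focal length in pixels is half the picture's height over the tangent of half this angle, whatever the lens; pixels are square), "cx", "cy" (the principal point, pixels), "extrinsics" (4x4, takes a point from world to camera coordinates); the wrist camera has in their place "tool_from_camera" (4x4, takes a point from camera to tool coordinates, whose origin is the TCP and whose axes are the tool frame's). Camera axes: x right, y down, z forward; pixel columns grow to the right and rows downward; lengths in m; the calibration is good to about 2 mm. A picture is of the moment at which its call begins: read the wrist's pose just before it. get_calibration takes no time and is no camera call.
- ctrl.sign_off(): hands the job in, once; it reports no verdict.
The state is a dict: "time": time; "joint_positions": joint angles; "qvel": joint speeds; "joint_torque": joint torques, N m; "position": TCP position; "ee_rot": TCP orientation; "contact_force": force on the tool from outside, world axes, zero at the start; "moment": the same for the moment, N m; "width": opening from 0.0 (shut) to 1.0 (fully open).
Only numpy, scipy, OpenCV 4.12 (cv2) and the standard library are available. Lean on these libraries where they do the work, as an engineer would, in place of code of your own. Each camera call takes 0.05 s, during which the arm holds its last target. There are 200 camera calls.

## Working session

There is one attempt and no reset: what is moved stays moved. The work goes in short steps, Python scripts to look and compute and a tool call to move; the robot and the scene stay as the last step left them, time stands still between calls to the robot, and variables do not carry over. Pictures are saved under pics/ and viewed, about 8 in all and at most 12, crops included, and the job is handed in when it is done.

Besides the shell and the picture viewer there is one more tool, called after "Call:" by a JSON object that holds its "op" and its "data", one argument or row to a line. carry_out: Moves the arm, as the interface text tells. Its arguments: {"type":"object","properties":{"deltas":{"type":"array"},"gripper":{"type":"number"},"newtons":{"type":"number"}},"required":["deltas"]}

```bash
mkdir -p pics; python3 - <<'E'
from plant import ctrl
import numpy as np,cv2
s=ctrl.get_state();print(s['time'],s['position'],s['ee_rot'],s['width'])
ims=[]
for n in("top","side"):
    p,d=ctrl.snapshot(n);np.savez(f"{n}0.npz",p=p,d=d);ims.append(p)
    c=ctrl.get_calibration(n);print(n,c)
print(ctrl.get_calibration("wrist"))
cv2.imwrite("pics/top0.png",cv2.cvtColor(ims[0],cv2.COLOR_RGB2BGR));cv2.imwrite("pics/side0.png",cv2.cvtColor(ims[1],cv2.COLOR_RGB2BGR))
E
```

```text
0.0 [0.18495328 0.62234213 0.19537586] [[ 2.84775586e-01  9.58594018e-01 -6.12220508e-04]
 [ 9.58592245e-01 -2.84776237e-01 -1.84438202e-03]
 [-1.94235942e-03 -6.16348609e-05 -9.99998112e-01]] 0.9992416600640365
top {'fov_y': 43.54851132534162, 'cx': 249.9262064254292, 'cy': 192.34300390634343, 'extrinsics': array([[ 0.0302461 , -0.99875751,  0.03960569, -0.02943734],
       [-0.99921073, -0.03123311, -0.02454387,  0.54579268],
       [ 0.02575038, -0.03883207, -0.9989139 ,  0.84676268],
       [ 0.        ,  0.        ,  0.        ,  1.        ]])}
side {'fov_y': 54.68619208026999, 'cx': 258.3039401192277, 'cy': 191.05239094250314, 'extrinsics': array([[-0.82117322, -0.57038747, -0.01823933,  0.46516116],
       [-0.42871767,  0.6376791 , -0.63997385,  0.28144876],
       [ 0.37666391, -0.51770987, -0.76818019,  0.52405019],
       [ 0.        ,  0.        ,  0.        ,  1.        ]])}
{'fov_y': 66.38363673766112, 'cx': 253.33156209992455, 'cy': 191.9987112936617, 'tool_from_camera': array([[ 9.99999737e-01, -6.75712953e-04,  2.61854747e-04,
         8.21051390e-05],
       [ 5.82053746e-04,  9.64180719e-01,  2.65245553e-01,
        -7.09801778e-02],
       [-4.31705154e-04, -2.65245331e-01,  9.64180859e-01,
        -1.88837458e-01],
       [ 0.00000000e+00,  0.00000000e+00,  0.00000000e+00,
         1.00000000e+00]])}
```

View pics/top0.png

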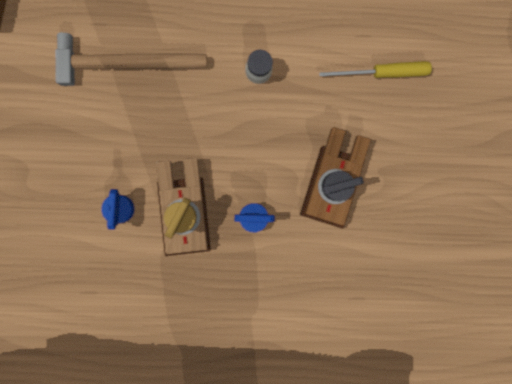

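View pics/side0.png

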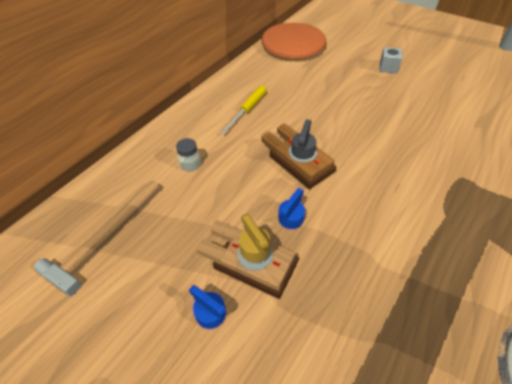

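The brass nut sits at about (180,217) in the top view, with red marks at (181,194) and (185,240). The steel nut is at (340,186), and there are blue look-alikes at (118,209) and (255,218). The brass-coloured one on the pale pin fits the description. I'll confirm it with a crop and measure.

```bash
cat > h.py <<'E'
import numpy as np,cv2
def ray(c,uv,z):
    f=192/np.tan(np.radians(c['fov_y']/2));E=c['extrinsics'];R=E[:3,:3];o=-R.T@E[:3,3]
    uv=np.atleast_2d(uv);d=np.c_[(uv[:,0]-c['cx'])/f,(uv[:,1]-c['cy'])/f,np.ones(len(uv))]@R
    return o+d*((z-o[2])/d[:,2])[:,None]
def pts(c,d):
    f=192/np.tan(np.radians(c['fov_y']/2));E=c['extrinsics'];v,u=np.mgrid[:384,:512]
    P=np.stack([(u-c['cx'])/f*d,(v-c['cy'])/f*d,d],-1);return (P-E[:3,3])@E[:3,:3]
def line(P):
    m=P.mean(0);w,V=np.linalg.eigh(np.cov((P-m).T));a=V[:,-1];return m,np.degrees(np.arctan2(a[1],a[0]))%180,np.sqrt(w)
E
python3 - <<'E'
from plant import ctrl
from h import *
for n in("top","side"):
    D=np.load(n+"0.npz");p,d=D['p'],D['d'];c=ctrl.get_calibration(n);X=pts(c,d)
    h=cv2.cvtColor(p,cv2.COLOR_RGB2HSV).astype(int);H,S,V=h[...,0],h[...,1],h[...,2]
    red=(((H<6)|(H>174))&(S>170)&(V>80)).astype(np.uint8)
    k,l,st,ce=cv2.connectedComponentsWithStats(red)
    for i in range(1,k):
        if 5<st[i,4]<200: print(n,'red',ce[i],st[i,4],ray(c,ce[i],0.04)[0],X[l==i].mean(0))
    br=(H>20)&(H<30)&(S>140)
    br&=(X[...,2]>.04)&(d>0)&(abs(X[...,1]-.09-0.03)<.12)
    print(n,'brass',br.sum(),np.percentile(X[br][:,2],[5,50,95,99]))
    t=br&(X[...,2]>.108)
    print(t.sum(),line(X[t][:,:2]),X[t].mean(0))
    v,u=np.nonzero(t);print('px',u.min(),u.max(),v.min(),v.max())
    if n=="top":
        q=ray(c,np.c_[u,v],.1215)[:,:2];print('ray',line(q))
    b=cv2.cvtColor(p,cv2.COLOR_RGB2BGR);u0,v0=(145,150) if n=="top" else(195,195)
    cr=b[v0:v0+110,u0:u0+110];
    cv2.imwrite(f"{n}c.png",cv2.resize(cr,(390,390),interpolation=cv2.INTER_CUBIC))
cv2.imwrite("pics/crop.png",np.hstack([cv2.imread("topc.png"),cv2.imread("sidec.png")]))
E
```

```text
top red [342.16666667 164.16666667] 18 [ 0.59914599 -0.16899028  0.04      ] [ 0.59907631 -0.16882181  0.04072794]
top red [179.66666667 193.41666667] 12 [0.5400411  0.10796824 0.04      ] [0.54003961 0.10796768 0.04000415]
top red [328.4  207.85] 20 [ 0.52316921 -0.14706494  0.04      ] [ 0.52317293 -0.14695636  0.04053402]
top red [184.61538462 239.69230769] 13 [0.46186866 0.09696807 0.04      ] [0.46194912 0.09687115 0.04104051]
top brass 123 [0.08719066 0.10651013 0.12427327 0.1250732 ]
60 (array([0.50257997, 0.10144939]), np.float64(155.2454098907105), array([0.00339573, 0.0163195 ])) [0.50257997 0.10144939 0.12245715]
px 168 188 201 236
ray (array([0.50255312, 0.10155679]), np.float64(155.23081568898476), array([0.00344865, 0.016324  ]))
side red [234.83333333 245.33333333] 6 [0.53959139 0.10837799 0.04      ] [0.54073488 0.10716644 0.03731667]
side red [275.77777778 263.11111111] 9 [0.46248457 0.09750081 0.04      ] [0.4632238  0.09628505 0.03741915]
side brass 956 [0.06624147 0.0863809  0.1195766  0.12067207]
315 (array([0.49593096, 0.10663964]), np.float64(156.74113665512874), array([0.00340212, 0.01795871])) [0.49593096 0.10663964 0.11707272]
px 242 267 215 248
```

View pics/crop.png

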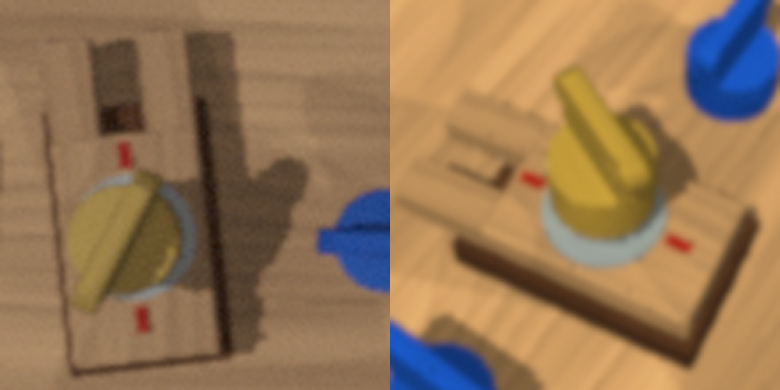

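The crop confirms the brass nut on the pale pin. Its wings are at -24.5° and the marks at +7.9°, so it sits about 32° clockwise of them. The stud is at about (0.501, 0.1026). I'll move above it.

Call:
{"op": "carry_out", "data": {
  "deltas": [
    [-2.05,2.25,0,0,0,0],
    [-2.05,2.25,0,0,0,0],
    [-2.05,2.25,0,0,0,0],
    [-2.05,2.25,0,0,0,0],
    [-2.05,2.25,0,0,0,0],
    [-2.05,2.25,0,0,0,0],
    [-2.05,2.25,0,0,0,0],
    [-2.05,2.25,0,0,0,0]
  ]
}}

```text
time: 0.77
position: [0.3113, 0.4129, 0.1961]
ee_rot: [[0.285, 0.959, -0.0], [0.959, -0.285, -0.001], [-0.001, -0.0, -1.0]]
contact_force: [0.2, 0.4, -0.5]
width: 0.999
```

Call:
{"op": "carry_out", "data": {
  "deltas": [
    [-2.05,2.25,0,0,0,0],
    [-2.05,2.25,0,0,0,0],
    [-2.05,2.25,0,0,0,0],
    [-2.05,2.25,0,0,0,0],
    [-2.05,2.25,0,0,0,0],
    [-2.05,2.25,0,0,0,0],
    [-2.05,2.25,0,0,0,0],
    [-2.05,2.25,0,0,0,0]
  ]
}}

```text
time: 1.43
position: [0.437, 0.2046, 0.1962]
ee_rot: [[0.285, 0.959, -0.0], [0.959, -0.285, -0.0], [-0.0, -0.0, -1.0]]
contact_force: [0.2, 0.7, 0.6]
width: 1.001
```

Call:
{"op": "carry_out", "data": {
  "deltas": [
    [-2.05,2.25,0,0,0,0],
    [-2.05,2.25,0,0,0,0],
    [-2.05,2.25,0,0,0,0],
    [0,0,0,0,0,0.07],
    [0,0,0,0,0,0.07],
    [0,0,0,0,0,0],
    [0,0,0,0,0,0]
  ]
}}

```text
time: 2.02
position: [0.4836, 0.128, 0.1961]
ee_rot: [[0.414, 0.91, -0.001], [0.91, -0.414, -0.0], [-0.0, -0.001, -1.0]]
contact_force: [0.5, 0.1, 0.2]
width: 1.001
```

```bash
cat > w.py <<'E'
from plant import ctrl
from h import *
import sys
def look(name,ztop):
    s=ctrl.get_state();p,d=ctrl.snapshot("wrist");c=ctrl.get_calibration("wrist")
    T=np.eye(4);T[:3,:3]=s['ee_rot'];T[:3,3]=s['position'];c['extrinsics']=np.linalg.inv(T@c['tool_from_camera'])
    X=pts(c,d);h=cv2.cvtColor(p,cv2.COLOR_RGB2HSV).astype(int);H,S,V=h[...,0],h[...,1],h[...,2]
    red=(((H<6)|(H>174))&(S>150)&(V>60)).astype(np.uint8)
    k,l,st,ce=cv2.connectedComponentsWithStats(red);M=[]
    for i in range(1,k):
        if st[i,4]>25: M.append(ray(c,ce[i],.04)[0][:2]);print('red',ce[i].round(),st[i,4],M[-1].round(4))
    br=((H>18)&(H<32)&(S>120)&(X[...,2]>ztop-.01)&(X[...,2]<ztop+.01)&(d>0)).astype(np.uint8)
    k,l,st,ce=cv2.connectedComponentsWithStats(br)
    if k>1:
        i=1+st[1:,4].argmax();v,u=np.nonzero(l==i);print('z',np.percentile(X[l==i][:,2],[10,50,90]))
        q=ray(c,np.c_[u,v],ztop)[:,:2];r=cv2.minAreaRect((q*1e3).astype(np.float32));m,a,w=line(q)
        print('plate',len(q),'mean',m,'ang',a,'rect',r)
    print('t',s['time'],'tcp',s['position'],'jaw',np.degrees(np.arctan2(*s['ee_rot'][[1,0],0])),'F',s['contact_force'],s['moment'][2],'w',s['width'])
    cv2.imwrite(f"pics/{name}.png",cv2.cvtColor(p,cv2.COLOR_RGB2BGR))
if __name__=="__main__": look(sys.argv[1],float(sys.argv[2]))
E
python3 w.py w1 .1215
```

```text
red [222. 168.] 42 [0.4627 0.097 ]
z [0.11789127 0.12120722 0.12233513]
plate 825 mean [0.49801417 0.10459038] ang 155.00881408932406 rect ((498.63140869140625, 104.11698913574219), (11.671428680419922, 65.42573547363281), 64.99098205566406)
t 2.0167 tcp [0.48358206 0.1279921  0.19608377] jaw 65.55784108265189 F [0.49452715 0.05955206 0.17843732] 0.04439500450059682 w 1.0010288521533215
```

View pics/w1.png

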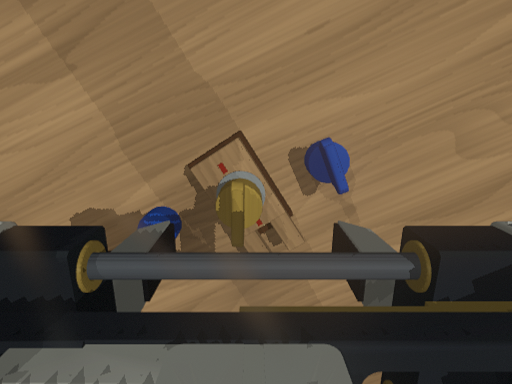

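The wrist view shows the nut at (240,207) and red marks at (222,168) and (258,222), and the plate angle is 155°, which agrees with the top view. I'll centre over it, descend and then grip.

Call:
{"op": "carry_out", "data": {
  "deltas": [
    [-0.8,1.3,1,0,0,0.01],
    [-0.8,1.25,1,0,0,0],
    [0,0,2,0,0,0],
    [0,0,2,0,0,0],
    [0,0,2,0,0,0],
    [0,0,1.5,0,0,0],
    [0,0,0.9,0,0,0],
    [0,0,0,0,0,0]
  ]
}}

```text
time: 2.73
position: [0.4987, 0.102, 0.0901]
ee_rot: [[0.424, 0.906, -0.004], [0.906, -0.424, -0.001], [-0.003, -0.003, -1.0]]
contact_force: [-0.5, -0.3, 0.5]
width: 0.999
```

Call:
{"op": "carry_out", "data": {
  "deltas": [
    [0,0,0,0,0,0],
    [0,0,0,0,0,0],
    [0,0,0,0,0,0],
    [0,0,0,0,0,0],
    [0,0,0,0,0,0],
    [0,0,0,0,0,0]
  ],
  "gripper": 1,
  "newtons": 12
}}

```text
time: 3.23
position: [0.5008, 0.1028, 0.093]
ee_rot: [[0.425, 0.905, 0.001], [0.905, -0.425, 0.0], [0.001, 0.001, -1.0]]
contact_force: [0.1, 0.3, -0.2]
width: 0.615
```

Call:
{"op": "carry_out", "data": {
  "deltas": [
    [0,0,0.1,0,0,0],
    [0,0,0,0,0,0],
    [0,0,0,0,0,0],
    [0,0,0,0,0,0],
    [0,0,0,0,0,0],
    [0,0,0,0,0,0],
    [0,0,0,0,0,0],
    [0,0,0,0,0,0]
  ]
}}

```text
time: 3.9
position: [0.501, 0.1031, 0.0917]
ee_rot: [[0.425, 0.905, 0.001], [0.905, -0.425, 0.001], [0.001, 0.001, -1.0]]
contact_force: [1.3, 1.4, 3.6]
width: 0.036
```

The opening reads 0.036, but the 12 mm plate should give 0.13. I'll look before going on.

```bash
python3 - <<'E'
from plant import ctrl
import cv2,numpy as np
s=ctrl.get_state();print(s['time'],s['width'],s['position'],s['contact_force'],s['moment'])
p,d=ctrl.snapshot("wrist");q,_=ctrl.snapshot("side")
a=cv2.resize(p[130:300,150:350],(480,408),interpolation=cv2.INTER_CUBIC)
b=cv2.resize(q[180:300,190:320],(442,408),interpolation=cv2.INTER_CUBIC)
im=cv2.resize(np.hstack([a,b]),(800,354));cv2.imwrite("pics/g1.png",im[...,::-1])
E
```

```text
3.9 0.0356341163406699 [0.50102437 0.10311348 0.09173768] [1.33993256 1.43981332 3.61365623] [ 0.18198273 -0.18802958 -0.04521392]
```

View pics/g1.png

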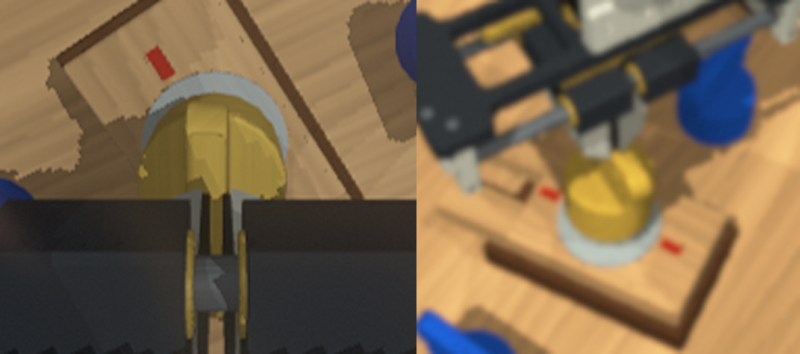

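The plate appears between the fingers in both views. I'll test this with a small turn back.

Call:
{"op": "carry_out", "data": {
  "deltas": [
    [0,0,0,0,0,0],
    [0,0,0,0,0,-0.05],
    [0,0,0,0,0,-0.05],
    [0,0,0,0,0,-0.05],
    [0,0,0,0,0,-0.05],
    [0,0,0,0,0,0]
  ],
  "newtons": 20
}}

```text
time: 4.5
position: [0.5012, 0.1033, 0.0921]
ee_rot: [[0.235, 0.972, 0.002], [0.972, -0.235, 0.001], [0.001, 0.001, -1.0]]
contact_force: [0.9, 1.1, 5.5]
width: 0.001
```

```bash
python3 - <<'E'
from plant import ctrl
import cv2,numpy as np
s=ctrl.get_state();print(s['time'],s['width'],s['position'],s['contact_force'],s['moment'])
p,d=ctrl.snapshot("wrist");q,_=ctrl.snapshot("side")
a=cv2.resize(p[150:260,190:310],(445,408),interpolation=cv2.INTER_CUBIC)
b=cv2.resize(q[180:280,200:310],(449,408),interpolation=cv2.INTER_CUBIC)
im=cv2.resize(np.hstack([a,b]),(800,365));cv2.imwrite("pics/g2.png",im[...,::-1])
E
```

```text
4.5 0.0009034224689815495 [0.50124778 0.10325444 0.09206365] [0.88090517 1.05080089 5.51109796] [ 0.34713213 -0.21350702  0.04625535]
```

View pics/g2.png

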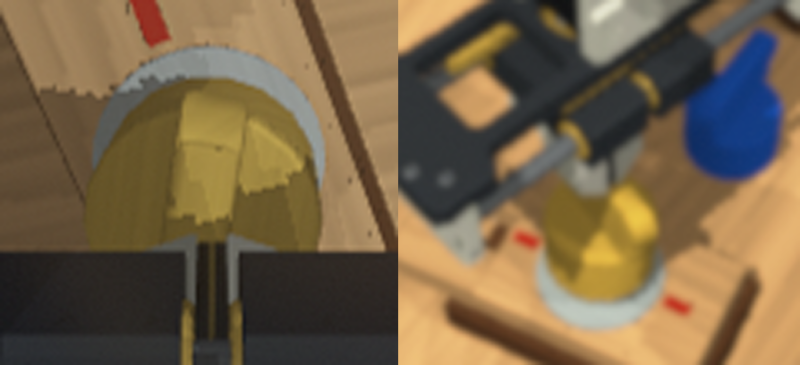

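```bash
python3 - <<'E'
from plant import ctrl
from h import *
s=ctrl.get_state()
for n in("side","wrist"):
    p,d=ctrl.snapshot(n);c=ctrl.get_calibration(n)
    if n=="wrist":
        T=np.eye(4);T[:3,:3]=s['ee_rot'];T[:3,3]=s['position'];c['extrinsics']=np.linalg.inv(T@c['tool_from_camera'])
    X=pts(c,d);h=cv2.cvtColor(p,cv2.COLOR_RGB2HSV).astype(int);H,S,V=h[...,0],h[...,1],h[...,2]
    br=(H>18)&(H<32)&(S>120)&(d>0)&(np.hypot(X[...,0]-.501,X[...,1]-.103)<.05)&(X[...,2]>.045)
    print(n,br.sum(),np.percentile(X[br][:,2],[1,10,50,90,99]))
    g=np.full((21,21),np.nan)
    for x,y,z in X[br]:
        i,j=int(round((x-.501)/.004))+10,int(round((y-.103)/.004))+10
        if 0<=i<21 and 0<=j<21: g[i,j]=np.nanmax([g[i,j],z])
    for i in range(20,-1,-1): print(' '.join('  .' if np.isnan(v) else '%3d'%(v*1e3) for v in g[i,::-1]))
    # finger points near tcp
    f=(d>0)&(np.hypot(X[...,0]-.501,X[...,1]-.103)<.04)&~br&(X[...,2]>.09)
    print('other z',np.percentile(X[f][:,2],[0,1,5,20,50]) if f.any() else None)
E
```

```text
side 1067 [0.06072522 0.07115949 0.08831979 0.21738522 0.22622823]
  .   .   .   .   .   .   .   .   .   .   .   .   .   .   .   .   .   .   .   .   .
  .   .   .   .   .   .   .   .   .   .   .   .   .   .   .   .   .   .   .   .   .
  .   .   .   . 199   .   .   .   .   .   .   .   .   .   .   .   .   .   .   .   .
221 221 222 222 217   .   .   .   .   .   .   .   .   .   .   .   .   .   .   .   .
220 218 219 222 221 222   .   .  85  86  85  86   .   .   .   .   .   .   .   .   .
  .   .   .   . 218 220 214  86  86  88  87  90   .   .   .   .   .   .   .   .   .
  .   .   .   .   . 220  87  87 216 218  87  90   .   .   .   .   .   .   .   .   .
  .   .   .   .   .  88  87  87 218 217  92   .   .   .   .   .   .   .   .   .   .
  .   .   .   .  76  88  88 233 223  86  95   .   .   .   .   .   .   .   .   .   .
  .   .   .   .  86  87  88 233  86 102  99   .   .   .   .   .   .   .   .   .   .
  .   .   .   .  86  88  87 227  87 105   .   .   .   .   .   .  84  83   .   .   .
  .   .   .   .  87  88 231  87  87 111   .   .   .   .   .   .  85  82   .   .   .
  .   . 199   .  84  88  
[... 1992 characters left out ...]
123 125 122 117  88  88  88  87   .   .   .   .
  . 216 221 220 217 216 216  90 123 124 123 122  89  88  88  87  85   .   .   .   .
  . 210 222 222 222 222 221 217 217 217 216 120  88  88  88  86   .   .   .   .   .
  .   .   .   .   . 222 222 221 221 222 221 216 216 216 215   .   .   .   .   .   .
  .   .   .   .   .   .   . 120 210 210 221 221 222 222 221 216 216 216 216   .   .
  .   .   .   .   . 193 194 208 209 209   .   .   . 222 221 222 222 222 221 216 216
  .   .   .   .   .   .   .   . 204 193 194 193   .   .   .   .   . 222 222 222   .
  .   .   .   .   .   .   .   .   .   .   .   .   .   .   .   .   .   .   .   .   .
other z [0.12243158 0.1515538  0.20165768 0.21202705 0.22645984]
```

```bash
python3 - <<'E'
from plant import ctrl
from h import *
s=ctrl.get_state();print(s['time'],s['width'],np.degrees(np.arctan2(*s['ee_rot'][[1,0],0])))
for n in("side","wrist"):
    p,d=ctrl.snapshot(n);c=ctrl.get_calibration(n)
    if n=="wrist":
        T=np.eye(4);T[:3,:3]=s['ee_rot'];T[:3,3]=s['position'];c['extrinsics']=np.linalg.inv(T@c['tool_from_camera'])
    X=pts(c,d);h=cv2.cvtColor(p,cv2.COLOR_RGB2HSV).astype(int);H,S,V=h[...,0],h[...,1],h[...,2]
    br=(H>18)&(H<32)&(S>120)&(d>0)&(np.hypot(X[...,0]-.501,X[...,1]-.103)<.05)
    t=br&(X[...,2]>.113)&(X[...,2]<.13);print(n,'plate top',t.sum(),line(X[t][:,:2]))
    t=br&(X[...,2]>.093)&(X[...,2]<.112);print(n,'plate face',t.sum(),line(X[t][:,:2]))
    L=(X-s['position'])@s['ee_rot']*1e3
    f=(d>0)&(S<90)&(abs(L[...,0])<60)&(abs(L[...,1])<25)&(L[...,2]>-110)&(L[...,2]<10)
    print(n,'gray pts (tool z bin: n, x range, y range)')
    for z in range(-110,10,8):
        q=L[f&(L[...,2]>=z)&(L[...,2]<z+8)]
        if len(q): print(z,len(q),np.percentile(q[:,0],[2,25,50,75,98]).round(),np.percentile(q[:,1],[2,98]).round())
    if n=="side": cv2.imwrite("pics/g3.png",cv2.resize(p[150:290,190:330],(590,590),interpolation=cv2.INTER_CUBIC)[...,::-1])
E
```

```text
4.7 0.0050526255774937506 76.2177576934268
side plate top 124 (array([0.48017079, 0.10798793]), np.float64(161.3876079574558), array([0.00357296, 0.0066225 ]))
side plate face 108 (array([0.48577048, 0.11086381]), np.float64(165.34759511615576), array([0.00212957, 0.01130792]))
side gray pts (tool z bin: n, x range, y range)
-110 41 [-45.  30.  30.  30.  53.] [-24.  24.]
-102 21 [30. 30. 30. 30. 31.] [-16.  12.]
-94 8 [28. 30. 30. 30. 31.] [-14.   9.]
-70 7 [16. 17. 18. 19. 19.] [-11.  -8.]
-62 19 [14. 16. 17. 18. 18.] [-11.  10.]
-54 58 [-16.  -6.   8.  16.  17.] [-12.  -0.]
-46 54 [-16.  -6.   3.  12.  17.] [-12.   2.]
-38 28 [-11.  -3.  -1.   6.  10.] [-12.  -9.]
wrist plate top 894 (array([0.47976604, 0.10729787]), np.float64(156.35745851071877), array([0.00340642, 0.00696849]))
wrist plate face 20 (array([0.4694767 , 0.11183195]), np.float64(67.40520687861061), array([0.00028546, 0.0033262 ]))
wrist gray pts (tool z bin: n, x range, y range)
-110 18 [-2. -2. -2.  3.  3.] [-12.  -8.]
-102 4 [-2. -2.  0.  3.  3.] [-11.  -9.]
-94 24 [-2. -2. -2.  3.  3.] [-3.  2.]
-86 2 [1. 1. 1. 1. 2.] [-1.  2.]
-78 207 [-2. -1.  0.  2.  3.] [-1.  9.]
-70 39 [-2. -1. -1.  1.  2.] [-10.  -9.]
-62 72 [-3. -2.  1.  2.  4.] [-11.  -9.]
-54 78 [-4. -2.  1.  2.  4.] [-11.  -9.]
-46 65 [-4. -3.  2.  3.  4.] [-11.  -9.]
-38 93 [-8. -4.  2.  4.  8.] [-11.  -9.]
2 4 [-24. -23. -23. -11.  20.] [-15.  -8.]
```

View pics/g3.png

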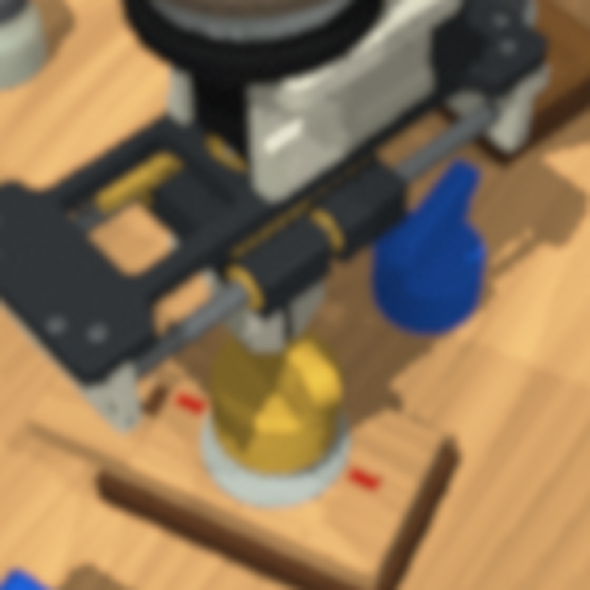

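The evidence conflicts. The jaws are fully shut, there is about 5 N upward, and the finger tips look cut off at plate-top height. I'll open, rise, and measure where the finger tips really are in the tool frame.

Call:
{"op": "carry_out", "data": {
  "deltas": [
    [0,0,-1,0,0,0],
    [0,0,-2,0,0,0],
    [0,0,-2,0,0,0],
    [0,0,0,0,0,0],
    [0,0,0,0,0,0],
    [0,0,0,0,0,0]
  ],
  "gripper": -0.2
}}

```text
time: 5.3
position: [0.4995, 0.1023, 0.141]
ee_rot: [[0.237, 0.971, -0.001], [0.971, -0.237, -0.001], [-0.001, -0.001, -1.0]]
contact_force: [0.3, -0.1, -0.1]
width: 0.388
```

```bash
python3 w.py w2 .1215; python3 - <<'E'
from plant import ctrl
from h import *
s=ctrl.get_state();print(s['time'],s['width'],np.degrees(np.arctan2(*s['ee_rot'][[1,0],0])))
for n in("side","wrist"):
    p,d=ctrl.snapshot(n);c=ctrl.get_calibration(n)
    if n=="wrist":
        T=np.eye(4);T[:3,:3]=s['ee_rot'];T[:3,3]=s['position'];c['extrinsics']=np.linalg.inv(T@c['tool_from_camera'])
    X=pts(c,d);L=(X-s['position'])@s['ee_rot']*1e3
    f=(d>0)&(abs(L[...,0])<60)&(abs(L[...,1])<25)&(L[...,2]>-110)&(L[...,2]<8)
    for z in range(-78,8,6):
        q=L[f&(L[...,2]>=z)&(L[...,2]<z+6)]
        if len(q): print(n,z,len(q),np.percentile(q[:,0],[2,25,50,75,98]).round(),np.percentile(q[:,1],[2,98]).round())
    cv2.imwrite(f"pics/h_{n}.png",p[...,::-1])
a=cv2.imread("pics/h_side.png")[130:290,180:340];b=cv2.imread("pics/h_wrist.png")[140:300,160:320]
cv2.imwrite("pics/h.png",cv2.resize(np.hstack([a,b]),(800,400),interpolation=cv2.INTER_CUBIC))
E
```

```text
red [239. 150.] 65 [0.4627 0.0968]
z [0.11761233 0.12128251 0.12243294]
plate 1300 mean [0.49705643 0.10459857] ang 158.7438005860881 rect ((498.2184753417969, 104.184326171875), (12.013714790344238, 64.4371337890625), 68.7891616821289)
t 5.3 tcp [0.49953586 0.10229155 0.14099222] jaw 76.27296157725137 F [ 0.29345749 -0.08765452 -0.09717154] 0.02828960078702747 w 0.3881311684759793
5.35 0.4341448236622465 76.28143108940948
side -78 39 [-37. -27. -23. -22. -20.] [-11.   9.]
side -72 45 [-38. -31. -23. -20.  38.] [-12.   9.]
side -66 54 [-38. -28. -22.  22.  38.] [-12.   8.]
side -60 72 [-35. -25. -20.  33.  38.] [-12.  -0.]
side -54 83 [-36. -21. -20.  32.  37.] [-12.   4.]
side -48 94 [-36. -22. -20.  33.  37.] [-12.   7.]
side -42 67 [-34. -23. -20.  26.  36.] [-12.  10.]
side -36 46 [-29. -22. -20. -20.  27.] [-11.   7.]
side -30 8 [-23. -21. -21. -20.  16.] [-11.   7.]
wrist -78 338 [-24. -23. -22.  23.  24.] [-1.  9.]
wrist -72 235 [-32. -26.  22.  27.  33.] [-11.   9.]
wrist -66 348 [-34. -27. -22.  27.  34.] [-11.   9.]
wrist -60 355 [-35. -27.  22.  28.  36.] [-11.  -5.]
wrist -54 359 [-36. -28. -22.  28.  37.] [-11.  -3.]
wrist -48 356 [-37. -28. -22.  28.  37.] [-11.   0.]
wrist -42 266 [-34. -25.   0.  25.  34.] [-11.   4.]
wrist -36 153 [-28. -22.  22.  23.  28.] [-11.   7.]
```

View pics/h.png

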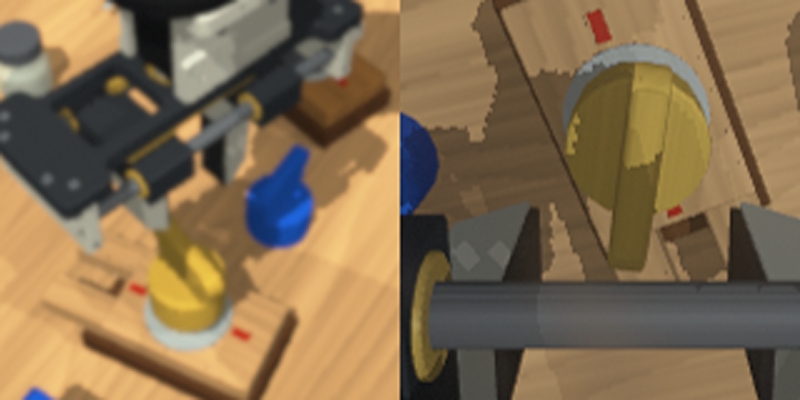

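This confirms it from both views: the finger ends lie about 30 mm behind the reported TCP, so I closed on top of the plate and only dragged it about 4°. It is now at 158.7°, still perched and upright. I'll correct for this by aiming for a reported z of about 0.0625, which puts the tips at 0.0915, with the jaw at 68.7°.

Call:
{"op": "carry_out", "data": {
  "deltas": [
    [0.1,0,0,0,0,0.065],
    [0,0,1,0,0,0.065],
    [0,0,2,0,0,0],
    [0,0,2,0,0,0],
    [0,0,1.6,0,0,0],
    [0,0,0.9,0,0,0],
    [0,0,0.3,0,0,0],
    [0,0,0,0,0,0]
  ]
}}

```text
time: 6.12
position: [0.4997, 0.1035, 0.0624]
ee_rot: [[0.36, 0.933, -0.002], [0.933, -0.36, -0.0], [-0.001, -0.002, -1.0]]
contact_force: [-0.7, 0.0, -0.5]
width: 0.602
```

Call:
{"op": "carry_out", "data": {
  "deltas": [
    [0,0,0,0,0,0],
    [0,0,0,0,0,0],
    [0,0,0,0,0,0],
    [0,0,0,0,0,0],
    [0,0,0,0,0,0],
    [0,0,0,0,0,0],
    [0,0,0,0,0,0],
    [0,0,0,0,0,0]
  ],
  "gripper": 1,
  "newtons": 10
}}

```text
time: 6.78
position: [0.5007, 0.1037, 0.0636]
ee_rot: [[0.36, 0.933, 0.0], [0.933, -0.36, 0.0], [0.0, 0.0, -1.0]]
contact_force: [-0.3, -0.6, 0.8]
width: 0.127
```

The opening is 0.127, so the plate is gripped. I'll turn it back 29° to the marks.

Call:
{"op": "carry_out", "data": {
  "deltas": [
    [0,0,0,0,0,0],
    [0,0,0,0,0,-0.1],
    [0,0,0,0,0,-0.1],
    [0,0,0,0,0,-0.1],
    [0,0,0,0,0,-0.1],
    [0,0,0,0,0,-0.1],
    [0,0,0,0,0,0],
    [0,0,0,0,0,0]
  ]
}}

```text
time: 7.45
position: [0.5002, 0.1035, 0.063]
ee_rot: [[-0.128, 0.992, -0.001], [0.992, 0.128, 0.0], [0.0, -0.001, -1.0]]
contact_force: [0.1, -0.3, -1.8]
width: 0.128
```

Call:
{"op": "carry_out", "data": {
  "deltas": [
    [0,0,0.25,0,0,0],
    [0,0,0.25,0,0,0],
    [0,0,0.25,0,0,0],
    [0,0,0.25,0,0,0],
    [0,0,0,0,0,0],
    [0,0,0,0,0,0]
  ]
}}

```text
time: 7.95
position: [0.5007, 0.1038, 0.0533]
ee_rot: [[-0.131, 0.991, -0.0], [0.991, 0.131, -0.0], [-0.0, -0.0, -1.0]]
contact_force: [0.1, -0.3, -0.8]
width: 0.126
```

```bash
python3 w.py w3 .1115
```

```text
red [250. 159.] 142 [0.4625 0.0968]
z [0.1061008  0.111211   0.11236611]
plate 1472 mean [0.48018509 0.10110098] ang 7.582220123351135 rect ((480.1151428222656, 100.92018127441406), (31.43195343017578, 11.326608657836914), 8.07240104675293)
t 7.95 tcp [0.50065695 0.10376215 0.05333624] jaw 97.5012299679203 F [ 0.06369285 -0.33653219 -0.83329873] -0.044720693781685014 w 0.1262792027901656
```

The plate top is at 111.2 mm (111.5 expected when dropped), its angle of 7.6–8.1° matches the marks at 7.9°, and there is no supporting force. It has dropped onto the thread start. Now I'll turn it forward while following the pitch down.

Call:
{"op": "carry_out", "data": {
  "deltas": [
    [0,0,0,0,0,0.1],
    [0,0,0.03,0,0,0.1],
    [0,0,0.063,0,0,0.1],
    [0,0,0.063,0,0,0.1],
    [0,0,0.063,0,0,0.1],
    [0,0,0.063,0,0,0.1],
    [0,0,0,0,0,0]
  ]
}}

```text
time: 8.58
position: [0.5015, 0.1039, 0.0511]
ee_rot: [[0.455, 0.891, 0.002], [0.891, -0.455, 0.0], [0.001, 0.002, -1.0]]
contact_force: [-0.1, -1.3, 0.9]
width: 0.131
```

Call:
{"op": "carry_out", "data": {
  "deltas": [
    [0,0,0.063,0,0,0.1],
    [0,0,0.063,0,0,0.1],
    [0,0,0.063,0,0,0.1],
    [0,0,0.063,0,0,0.1],
    [0,0,0.02,0,0,0.1],
    [0,0,0,0,0,0],
    [0,0,0,0,0,0]
  ]
}}

```text
time: 9.17
position: [0.501, 0.1038, 0.0479]
ee_rot: [[0.821, 0.571, 0.001], [0.571, -0.821, -0.0], [0.0, 0.0, -1.0]]
contact_force: [0.7, -0.7, -0.8]
width: 0.131
```

```bash
python3 w.py w4 .106; python3 -c "
from plant import ctrl;print(ctrl.get_state()['joint_positions'])"
```

```text
red [202. 193.] 141 [0.4626 0.0972]
z [0.10068024 0.10568468 0.1069319 ]
plate 1484 mean [0.48925746 0.12099147] ang 124.82409314156872 rect ((489.1298828125, 120.79579162597656), (11.608662605285645, 30.933687210083008), 35.35682678222656)
t 9.1667 tcp [0.50095096 0.1038412  0.04791584] jaw 34.78575354301661 F [ 0.68359429 -0.72400363 -0.78637588] 0.015033131900486468 w 0.13081837560450238
[-0.26931875  0.43219007  0.01493617  2.02209542 -0.00963286  0.68681459
  0.35848518]
```

The plate top is at 105.7 mm (106 is home), 63° past the marks. I'll nudge it slightly to seat it, then release and rise.

Call:
{"op": "carry_out", "data": {
  "deltas": [
    [0,0,0.05,0,0,0.08],
    [0,0,0,0,0,0],
    [0,0,0,0,0,0]
  ]
}}

```text
time: 9.47
position: [0.5012, 0.1039, 0.0479]
ee_rot: [[0.865, 0.502, 0.001], [0.502, -0.865, 0.0], [0.001, 0.0, -1.0]]
contact_force: [-0.0, 0.5, 4.9]
width: 0.129
```

Call:
{"op": "carry_out", "data": {
  "deltas": [
    [0,0,0,0,0,0],
    [0,0,0,0,0,0],
    [0,0,0,0,0,0],
    [0,0,0,0,0,0],
    [0,0,0,0,0,0],
    [0,0,0,0,0,0]
  ],
  "gripper": -0.2
}}

```text
time: 9.97
position: [0.5004, 0.1037, 0.0472]
ee_rot: [[0.867, 0.499, -0.0], [0.499, -0.867, -0.0], [-0.0, -0.0, -1.0]]
contact_force: [-0.8, -0.5, 0.2]
width: 0.517
```

Call:
{"op": "carry_out", "data": {
  "deltas": [
    [0,0,-1,0,0,0],
    [0,0,-2,0,0,0],
    [0,0,-3,0,0,0],
    [0,0,-3,0,0,0],
    [0,0,-2,0,0,0],
    [0,0,0,0,0,0],
    [0,0,0,0,0,0]
  ]
}}

```text
time: 10.55
position: [0.5018, 0.1041, 0.1593]
ee_rot: [[0.867, 0.499, 0.004], [0.499, -0.867, 0.001], [0.004, 0.001, -1.0]]
contact_force: [0.6, 0.4, -0.6]
width: 0.596
```

```bash
python3 w.py w5 .106; python3 - <<'E'
from plant import ctrl
import cv2,numpy as np
p,_=ctrl.snapshot("side");q=cv2.imread("pics/w5.png")
a=cv2.resize(p[90:310,180:360],(393,480),interpolation=cv2.INTER_CUBIC)[...,::-1]
b=cv2.resize(q[60:300,150:350],(400,480),interpolation=cv2.INTER_CUBIC)
cv2.imwrite("pics/end.png",np.hstack([a,b]))
E
```

```text
red [217. 167.] 53 [0.4627 0.0972]
red [285. 194.] 48 [0.5407 0.1079]
z [0.10271476 0.10585971 0.10693206]
plate 1002 mean [0.49998216 0.10683588] ang 119.84797697953078 rect ((500.3897399902344, 106.1971664428711), (11.495403289794922, 64.10464477539062), 29.78628158569336)
t 10.55 tcp [0.50182154 0.10406687 0.15933814] jaw 29.919830068809357 F [ 0.58753674  0.43374566 -0.6404188 ] 0.060362498004534026 w 0.5958301592346265
```

View pics/end.png

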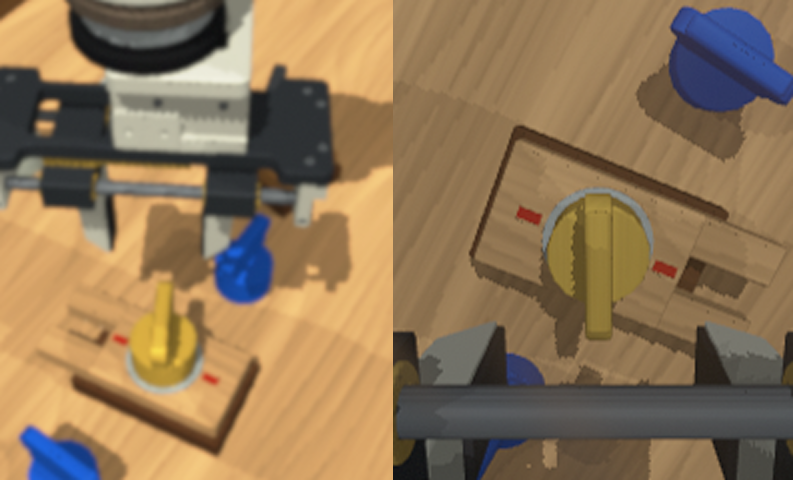

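The nut is upright and seated: plate top 105.9 mm (home is 106), wings about 68° off the marks, and the gripper is clear.

```bash
python3 -c "
from plant import ctrl
s=ctrl.get_state();print(s['time'],abs(s['qvel']).max());print(ctrl.sign_off())"
```

```text
10.65 0.018007372901190873
the job is handed in; nothing more can be done
None
```

I turned the brass nut back to the red marks and it dropped onto the thread start. I then ran it forward about 68° until it was home on its washer, let go and handed the job in at 10.65 s. I never reached toward the steel nut, but I didn't re-measure it at the end.

**At the drop:** the plate top was at 111.2 mm (111.5 expected). The wings were at about 8°, against 7.9° for the marks.

**At the end:** the plate top was at 105.9 mm, which puts the grip point at about 93.9 mm (94 is home). The nut looked upright, and the gripper was open with its tips about 23 mm above the plate.

**What disagreed:**
- **Finger length:** the camera depth showed the finger ends about 30 mm short of the stated TCP. My first grasp therefore shut on top of the plate and dragged the nut about 4° (roughly 5 N on the tool). I reopened, measured the offset and re-gripped 30 mm lower, which worked.
- **Nut centre:** in the last wrist view the plate's centre came out about 3.5 mm from the stud, within the 6 mm limit. One end of the plate may have been cut off in that view, so part of that may be measuring error.

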